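# Load the coin tray and put it in the cash locker

## Task

Stand the two loose coin tubes in the two empty wells of the tray, swing the cash locker's door open to at least square with the locker's front, and push the full tray into the locker until all of it, front wall included, is inside the doorway. Leave the door standing wide open and every tube upright in its own well. Do not knock any tube over, and leave the calculator, the stamp and the pen cup where they are.

Things in the scene. Friction and masses are not known exactly. Their poses are not given: they have to be found in the camera images.
- locker: Grey steel cash locker fixed on the counter: 180 mm deep (x), 224 wide (y), 180 high, walls 12 mm, no floor panel (the counter is its floor, no sill). Origin: centre of its underside, on the counter; front faces its -x; front face at x = -90 mm. Clear inside: 200 wide, 168 deep, 168 high.
- locker_door (a joint): Door angle, rad: 0 shut, up to 1.9 as it swings out and open; stays where left. Door 224 mm wide, 14 thick, from 6 to 180 mm above the counter, in front of the front face. It clears the counter by only 6 mm and hits anything standing in its sweep (radius 225 mm about the hinge).
- door_hinge (a point): Point on the door's vertical hinge axis, at the locker's front face and right-hand edge (locker x = -90, y = -112 mm), at the handle's height, 138 mm. Axes as the locker.
- door_handle (a point): Middle of the handle's grip bar, moving with the door (its y: from hinge to free edge; x: into the locker when shut). Level round bar, 10 mm thick, 100 mm long, 138 mm above the counter, 150 mm from the hinge along the door, axis 62 mm in front of the hinge plane: 43 mm clear gap to the panel, open above and below, a post at each end.
- tray: Loose grey plastic coin tray, 132 (x) by 172 mm (y), 0.35 kg empty. Origin: centre of its underside. Front (-x) wall 36 mm high, others 20, all 6 thick; floor 4 thick. Ribs 12 mm above the counter make 2 rows of 3 square wells, 44 mm wide: rows x = +32 (back), -32 mm (front), columns y = +56, 0, -56. It slides on the counter; its back (+x) faces the locker.
- tray_front (a point): Middle of the outer face of the tray's front (-x) wall, 18 mm above its underside, 66 mm from the tray's centre. Axes as the tray.
- well_left (a point): Centre of the floor of the left end well of the tray's front row (empty at the start), tray x = -32, y = +56 mm, 4 mm above the tray's underside.
- well_right (a point): Centre of the floor of the right end well of the tray's front row (empty at the start), tray x = -32, y = -56 mm, 4 mm above the tray's underside.
- tube_back_left: Already in the tray (back left well): coin tube: upright cylinder, 36 mm diameter, 75 mm tall, brass coins with a white cap, about 0.1 kg. Origin: centre of its underside.
- tube_back_mid: Already in the tray (back mid well): coin tube: upright cylinder, 36 mm diameter, 75 mm tall, brass coins with a white cap, about 0.1 kg. Origin: centre of its underside.
- tube_back_right: Already in the tray (back right well): coin tube: upright cylinder, 36 mm diameter, 75 mm tall, brass coins with a white cap, about 0.1 kg. Origin: centre of its underside.
- tube_front_mid: Already in the tray (front mid well): coin tube: upright cylinder, 36 mm diameter, 75 mm tall, brass coins with a white cap, about 0.1 kg. Origin: centre of its underside.
- tube_1: Loose coin tube: upright cylinder, 36 mm diameter, 75 mm tall, brass coins with a white cap, about 0.1 kg. Origin: centre of its underside. Starts standing on the counter.
- tube_2: Loose coin tube: upright cylinder, 36 mm diameter, 75 mm tall, brass coins with a white cap, about 0.1 kg. Origin: centre of its underside. Starts standing on the counter.
- calculator: Bystander: desk calculator lying flat, 150 (x) by 100 (y) by 28 mm. Origin: centre of its underside.
- stamp: Bystander: turned wooden hand stamp standing up, 38 mm diameter, 78 mm tall. Origin: centre of its underside.
- pen_cup: Bystander: black pen cup with pens standing on the locker's roof towards its back, 64 mm diameter, 85 mm tall (pens to 135). Origin: centre of its underside.

How it is judged:
At the end, for the whole second after the job is handed in: Door open beyond 1.4 rad; the tray at rest, flat, between the locker walls, the outer face of its front wall behind the front face; one loose tube in each front end well (within 10 mm, on its floor, tilt under 0.12 rad); the other four tubes upright in their wells (value of joint locker_door above 1.4 rad and x of tray_front in the frame of locker above -0.09 m and x of tray in the frame of locker below 0.06 m and y of tray in the frame of locker between -0.05 and 0.05 m and height (world z) of tray below 0.006 m and angle between tray's own z axis and vertical below 0.06 rad and ((horizontal distance between tube_1 and well_left below 0.01 m and z of each of tube_1, tube_2 in the frame of tray below 0.009 m and angle between each of tube_1, tube_2's own z axis and vertical below 0.12 rad and horizontal distance between tube_2 and well_right below 0.01 m) or (horizontal distance between tube_2 and well_left below 0.01 m and z of each of tube_2, tube_1 in the frame of tray below 0.009 m and angle between each of tube_2, tube_1's own z axis and vertical below 0.12 rad and horizontal distance between tube_1 and well_right below 0.01 m)) and x of tube_back_left in the frame of tray between 0.022 and 0.042 m and y of tube_back_left in the frame of tray between 0.046 and 0.066 m and angle between each of tube_back_left, tube_back_mid, tube_back_right, tube_front_mid's own z axis and vertical below 0.12 rad and x of tube_back_mid in the frame of tray between 0.022 and 0.042 m and y of tube_back_mid in the frame of tray between -0.01 and 0.01 m and x of tube_back_right in the frame of tray between 0.022 and 0.042 m and y of tube_back_right in the frame of tray between -0.066 and -0.046 m and x of tube_front_mid in the frame of tray between -0.042 and -0.022 m and y of tube_front_mid in the frame of tray between -0.01 and 0.01 m and linear speed of tray below 0.02 m/s and velocity of joint locker_door below 0.1 rad/s); the robot touches nothing.
It fails at once if a coin tube is knocked over (tilted beyond 1 rad) (angle between any of tube_back_left, tube_back_mid, tube_back_right, tube_front_mid, tube_1, tube_2's own z axis and vertical above 1 rad).
It fails at once if the calculator, stamp or pen cup is moved by more than 30 mm or tipped over (distance of any of calculator, stamp, pen_cup from where it was at the start of the episode above 0.03 m or angle between any of calculator, stamp, pen_cup's own z axis and vertical above 0.5 rad).
It also fails if it takes over 69 s, if anything falls off the work surface, if the arm or the gripper's body presses on something with over 40 N, if the wrist force passes 120 N, or if a joint passes its speed limit or range.

## Robot

A 6-joint arm with a two-finger parallel gripper is mounted at the origin on the work surface. World frame = base frame: x ahead of the robot, y to its left, z up, the work surface at z = 0. Lengths are in m, angles in rad, forces in N, time in s.
With the tool pointing down it reaches from about 0.35 to 0.975 m from the base axis. Payload 4.9 kg.
Tool frame: the origin (TCP) lies midway between the tips of the shut fingers; the grasp point (between the pads) lies 19 mm behind it; z points along the fingers, y is the line along which they close (so a half turn about z gives the same grasp; the last joint's range is limited). The gripper opens to 85 mm and grips with 20 to 120 N. Pads are 22 mm wide; open, the fingers measure 114 mm over their backs; the gripper's body (76 mm by 85 mm) begins 54 mm behind the grasp point. The pads swing forward as they close: fully open they stand 13 mm farther back than shut.
Start: joints at [-1.388, 0.053, 1.613, -0, 1.476, -0.119], TCP at [0.186, -0.597, 0.231] pointing down, gripper open.
Joint ranges: [-3.01, 3.01], [-1.01, 2.22], [0.06, 2.58], [-1.02, 4.17], [0.09, 2.62], [-3.14, 3.14]. Speed limits (rad/s): [2.57, 2.57, 3.14, 3.14, 3.14, 3.14].

## Interface

Orientations are given as a unit quaternion [w, x, y, z].
In Python, from plant import * gives the robot as it stands.
- The arm moves only by the tool jog_arm, never from a script. Its argument "targets" is a list of rows, each a list of 3 entries, a list of its own where there are three numbers: the shift along the tool's x, y, z in units of 25 mm (1.0 is 25 mm), then the turn, a rotation vector about the tool's x, y, z in units of 8 degrees (1.0 is 8 degrees), then the opening in per cent of the stroke, from 0 (shut) to 100 (fully open). A call has 1 to 8 rows; each row is the pose to reach, as a shift and turn from the pose commanded when the call began, along the tool's axes at that moment; what a row does not reach only later rows make up. A row lasts 1/8 s, in which the tool goes at most 62.5 mm and 10.7 degrees, less where a joint would pass 70% of its speed; a pose out of reach is approached as far as the arm can. A call with a gripper value outside its range is refused whole. The fingers move at their own pace and stop on an object; the grip force is fixed at half the most. Time passes only in rows, so rows that repeat a pose let the fingers close. It gives the time, the measured TCP pose, the force, the opening and the grip force at its end, in the units of the state.
- state(): the state, without advancing time (a new reading comes with each control period).
- grab_frame(name): name is "scene" or "side" or "wrist"; returns (picture, depth): 384x512x3 uint8, red, green, blue; 384x512 float32, m along the optical axis (not along the pixel's ray), 0 where there is no reading.
- camera_params(name): a dict with "fovy" (degrees; the focal length in pixels is half the picture's height over the tangent of half this angle, whatever the lens; pixels are square), "cx", "cy" (the principal point, pixels), "dist" ([k1, k2, p1, p2, k3] as OpenCV has them; the pictures are not rectified), "rvec" (rotation vector, rad) and "tvec" (3), from world to camera coordinates, as OpenCV has them; the wrist camera has in their place "hand_eye" (4x4, takes a point from camera to tool coordinates, whose origin is the TCP and whose axes are the flange's). Camera axes: x right, y down, z forward; pixel columns grow to the right and rows downward; lengths in m; the calibration is good to about 2 mm. A picture is of the moment at which its call begins: read the wrist's pose just before it. camera_params takes no time and is no camera call.
- job_done(): hands the job in; it is judged then, once.
The state is a dict: "time": time; "joint_pos": joint angles; "joint_vel": joint speeds; "joint_efforts": joint torques, N m; "tool_pos": TCP position; "tool_rot": TCP orientation; "contact_force": force on the tool from outside, world axes, zero at the start; "ft_torque": the same for the moment, N m; "gripper_width": opening from 0.0 (shut) to 1.0 (fully open); "grasp_force": force on a finger pad.
Only numpy, scipy, OpenCV 4.12 (cv2) and the standard library are available. Lean on these libraries where they do the work, as an engineer would, in place of code of your own. Each camera call takes 0.05 s, during which the arm holds its last target. There are 200 camera calls.

## Working session

There is one attempt and no reset: what is moved stays moved. The work goes in short steps, Python scripts to look and compute and a tool call to move; the robot and the scene stay as the last step left them, time stands still between calls to the robot, and variables do not carry over. Pictures are saved under pics/ and viewed, at most 10 in all, crops included, and the job is handed in when it is done.

Besides the shell and the picture viewer there is one more tool, called after "Emit:" as a command line: name --argument value ..., lists and objects as JSON in quotes. jog_arm: Moves the arm, as the interface text tells. Its arguments: {"type":"object","properties":{"targets":{"type":"array"}},"required":["targets"]}

```bash
ls; mkdir -p pics; cat > h.py <<'E'
from plant import *
import numpy as np, cv2
from scipy.spatial.transform import Rotation as R
def cam(name, st=None):
    p=camera_params(name); f=192/np.tan(np.radians(p['fovy'])/2)
    K=np.array([[f,0,p['cx']],[0,f,p['cy']],[0,0,1.]]); d=np.array(p['dist'],float)
    if name=='wrist':
        H=np.array(p['hand_eye']); q=np.array(st['tool_rot']); Rt=R.from_quat(q[[1,2,3,0]]).as_matrix()
        Rc=Rt@H[:3,:3]; c=Rt@H[:3,3]+np.array(st['tool_pos'])
    else:
        Rw=cv2.Rodrigues(np.array(p['rvec'],float))[0]; Rc=Rw.T; c=-Rc@np.array(p['tvec'],float)
    return K,d,Rc,c
def look(name):
    st=state(); im,dep=grab_frame(name); return im,dep,cam(name,st)
def rays(C,px):
    K,d,Rc,c=C
    n=cv2.undistortPoints(np.array(px,float).reshape(-1,1,2),K,d)[:,0]
    return np.c_[n,np.ones(len(n))]@Rc.T
def onz(C,px,z):
    r=rays(C,px); return C[3]+r*((z-C[3][2])/r[:,2])[:,None]
def cloud(C,dep):
    v,u=np.mgrid[0:384,0:512]; r=rays(C,np.stack([u,v],-1).reshape(-1,2))
    return (C[3]+r*dep.reshape(-1,1)).reshape(384,512,3)
def proj(C,P):
    K,d,Rc,c=C; P=np.array(P,float).reshape(-1,3)
    return cv2.projectPoints(P,cv2.Rodrigues(Rc.T)[0],-Rc.T@c,K,d)[0][:,0]
def save(n,im): cv2.imwrite('pics/'+n+'.png',im[...,::-1])
E
python3 - <<'E'
from h import *
for n in ['scene','side']:
    im,d,C=look(n); save(n,im); np.savez(n,im=im,d=d); print(n,C[3],C[2][:,2])
a=cv2.imread('pics/scene.png');b=cv2.imread('pics/side.png')
print(state())
E
```

```text
pics
scene [ 1.20112942 -0.05199424  0.91629377] [-0.61234987  0.04227152 -0.78945599]
side [ 0.28734905 -0.55802415  0.79406162] [ 0.32632246  0.59742488 -0.73252793]
{'time': 0.1, 'joint_pos': array([-1.38799226e+00,  5.33030708e-02,  1.61418873e+00,  3.25051963e-07,
        1.47600680e+00, -1.18974615e-01]), 'joint_vel': array([ 7.67398818e-04, -2.49141255e-03, -1.95506790e-03,  6.40697230e-05,
        1.16885756e-03,  8.66513886e-04]), 'joint_efforts': array([-2.11129213e-04, -3.94904351e+01, -3.71364176e+01, -1.21297189e-04,
        3.91158756e-03,  1.22199961e-05]), 'tool_pos': array([ 0.18567145, -0.59617739,  0.23015924]), 'tool_rot': array([-9.52492028e-04,  9.88637339e-01,  1.50317342e-01, -3.02469810e-05]), 'contact_force': array([-0.35299161, -0.10013068, -1.05094596]), 'ft_torque': array([-0.00632556,  0.06173352,  0.01696925]), 'grasp_force': 0.0, 'gripper_width': 0.9997216872547967}
```

View pics/scene.png

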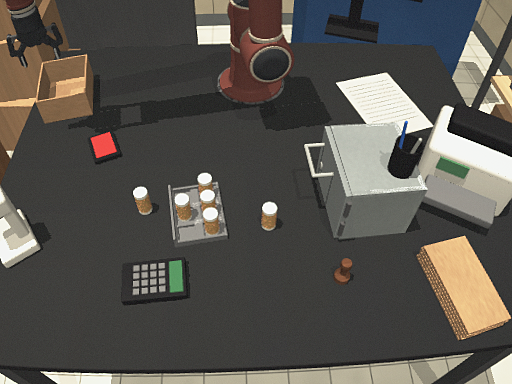

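View pics/side.png

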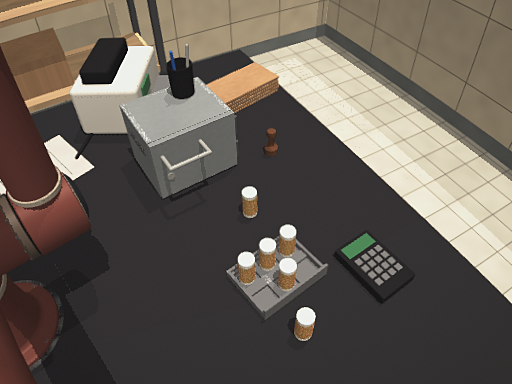

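The scene view shows tube caps at (142,192) and (269,208) loose, and (204,179), (207,196), (210,214), (182,200) in the tray. The locker is at (370,180) with its handle at (315,160), its front facing -y and its hinges at (345,215). The side view agrees: loose caps at (250,192) and (305,315), handle at (190,158).

```bash
cat > m1.py <<'E'
from h import *
W={}
for n in ['scene','side']:
    z=np.load(n+'.npz'); im=z['im']; C=cam(n); P=cloud(C,z['d']); 
    hsv=cv2.cvtColor(im,cv2.COLOR_RGB2HSV)
    m=(hsv[...,1]<40)&(hsv[...,2]>150)&(P[...,2]>.06)&(P[...,2]<.085)&(P[...,0]>.2)&(P[...,0]<.9)&(abs(P[...,1])<.4)
    k,l,s,c=cv2.connectedComponentsWithStats(m.astype(np.uint8))
    print(n)
    for i in range(1,k):
        if s[i,4]>20:
            Q=P[l==i]; T=Q[Q[:,2]>.0715]; print(s[i,4],c[i].round(1),'top',((T.min(0)+T.max(0))/2).round(4) if len(T) else None, 'zmax',Q[:,2].max().round(4))
    # roof
    roof=(abs(P[...,2]-.18)<.008)&(P[...,1]>0)&(P[...,0]>.25)&(P[...,0]<.9)
    k,l,s,c=cv2.connectedComponentsWithStats(roof.astype(np.uint8)); i=1+np.argmax(s[1:,4])
    Q=P[l==i]; r=cv2.minAreaRect(Q[:,:2].astype(np.float32)); print('roof',s[i],Q[:,2].mean(),r,cv2.boxPoints(r).round(3).tolist())
    h=(abs(P[...,2]-.138)<.015)&(P[...,1]>-.1)&(P[...,1]<.3)&(hsv[...,2]>140)&(hsv[...,1]<40)
    Q=P[h&(P[...,0]<.75)&(P[...,0]>.3)]; print('handle?',len(Q),Q.min(0) if len(Q) else 0,Q.max(0) if len(Q) else 0, np.median(Q,0))
    # calculators/stamp
    tr=(P[...,2]>.012)&(P[...,2]<.042)&(hsv[...,1]<50)&(hsv[...,2]>60)
    g=P[tr&(P[...,0]>.4)&(P[...,0]<.8)&(P[...,1]>-.35)&(P[...,1]<0)]
    r=cv2.minAreaRect(g[:,:2].astype(np.float32)); print('tray?',len(g),r)
    st=(hsv[...,1]>90)&(P[...,2]>.03)&(P[...,2]<.08)&(P[...,0]>.6)&(P[...,1]>0.05)&(P[...,1]<.3)
    if st.any(): print('stamp?',st.sum(),P[st].mean(0))
    ca=(hsv[...,1]>90)&(hsv[...,0]>45)&(hsv[...,0]<85)&(P[...,2]<.05)
    print('calc green',P[ca].mean(0))
E
python3 m1.py
```

```text
scene
131 [204.4 178.8] top [ 0.4953 -0.1368  0.0774] zmax 0.0829
140 [139.7 192.7] top [ 0.5316 -0.2992  0.0757] zmax 0.0798
134 [207.1 195.8] top [ 0.5503 -0.128   0.0773] zmax 0.083
145 [181.3 199.6] top [ 0.5602 -0.1905  0.0774] zmax 0.0825
151 [269.1 208.4] top [0.5915 0.0228 0.0754] zmax 0.0793
150 [210.1 214.3] top [ 0.6054 -0.1195  0.0773] zmax 0.0827
roof [ 325  122  103   77 4926] 0.18021997895051656 ((0.5236632823944092, 0.2738776206970215), (0.23022590577602386, 0.19680534303188324), 3.6743245124816895) [[0.4020000100135803, 0.36500000953674316], [0.41499999165534973, 0.1679999977350235], [0.6449999809265137, 0.18299999833106995], [0.6320000290870667, 0.3790000081062317]]
handle? 235 [0.44055633 0.11782425 0.1373479 ] [0.55228007 0.17755276 0.1461258 ] [0.50607249 0.13099146 0.14228947]
tray? 1709 ((0.6304644346237183, -0.18270352482795715), (0.18841969966888428, 0.36733004450798035), 73.60013580322266)
stamp? 152 [0.75302961 0.1847216  0.06688243]
calc green [ 0.74072343 -0.20177628  0.0253687 ]
side
144 [249.1 192.4] top [0.59   0.0225 0.0749] zmax 0.0783
185 [287.6 231
[... 244 characters left out ...]
top [ 0.5291 -0.3004  0.0753] zmax 0.0789
roof [ 119   77  115   73 4219] 0.18023233813569392 ((0.5232219099998474, 0.2722638249397278), (0.2257234901189804, 0.20017912983894348), 3.8814587593078613) [[0.40400001406669617, 0.36399999260902405], [0.4169999957084656, 0.16500000655651093], [0.6430000066757202, 0.18000000715255737], [0.6290000081062317, 0.3799999952316284]]
handle? 243 [0.43820922 0.11703314 0.12457269] [0.54826723 0.1755508  0.1461552 ] [0.49151598 0.12624294 0.1423531 ]
tray? 2304 ((0.627760648727417, -0.1877150982618332), (0.17798691987991333, 0.3676098883152008), 74.60264587402344)
stamp? 117 [0.74562448 0.18064795 0.06329618]
calc green [ 0.74035774 -0.20254744  0.02627984]
```

```bash
cat > plan.py <<'E'
import sys,json
from h import *
# args: JSON waypoints [x,y,z,yaw_x_deg,tilt_deg,open]; optional 7th: rows to spend reaching it
st=state(); p0=np.array(st['tool_pos']); q=np.array(st['tool_rot']); R0=R.from_quat(q[[1,2,3,0]])
print('t',round(st['time'],2),'pos',p0.round(4),'yaw',np.degrees(np.arctan2(*R0.as_matrix()[[1,0],0])).round(1),'q',np.round(st['joint_pos'],2),'F',np.round(st['contact_force'],1),'w',round(st['gripper_width'],3))
for w in json.loads(sys.argv[1]):
    T=R.from_euler('z',w[3],degrees=True)*R.from_euler('x',180,degrees=True)*R.from_euler('y',w[4],degrees=True)
    s=R0.inv().apply(np.array(w[:3])-p0)/.025; r=np.degrees((R0.inv()*T).as_rotvec())/8
    print([s.round(2).tolist(),r.round(2).tolist(),w[5]],'dist mm',np.linalg.norm(s*25).round(),'deg',(8*np.linalg.norm(r)).round(1))
E
python3 plan.py '[[0.53,-0.3,0.2,-36.2,0,100],[0.53,-0.3,0.13,-36.2,0,100]]'
```

```text
t 0.1 pos [ 0.1857 -0.5962  0.2302] yaw 17.3 q [-1.39  0.05  1.61  0.    1.48 -0.12] F [-0.4 -0.1 -1.1] w 1.0
[[16.67, -7.22, 1.22], [-0.01, 0.0, 6.69], 100] dist mm 455.0 deg 53.5
[[16.67, -7.21, 4.02], [-0.01, 0.0, 6.69], 100] dist mm 465.0 deg 53.5
```

Emit:
jog_arm --targets '[[[16.67, -7.22, 1.2], [0, 0, 6.69], 100], [[16.67, -7.22, 1.2], [0, 0, 6.69], 100], [[16.67, -7.22, 1.2], [0, 0, 6.69], 100], [[16.67, -7.22, 1.2], [0, 0, 6.69], 100], [[16.67, -7.22, 1.2], [0, 0, 6.69], 100], [[16.67, -7.22, 1.2], [0, 0, 6.69], 100], [[16.67, -7.22, 2], [0, 0, 6.69], 100], [[16.67, -7.22, 2.8], [0, 0, 6.69], 100]]'

```text
time: 1.1
tool_pos: [0.5325, -0.2988, 0.1619]
tool_rot: [0.0, 0.951, -0.31, 0.001]
contact_force: [-0.6, -0.8, -0.1]
gripper_width: 1.001
grasp_force: 0.0
```

```bash
python3 - <<'E'
from h import *
im,d,C=look('wrist'); save('w1',im); np.savez('w1',im=im,d=d)
P=cloud(C,d); print(C[3],C[2][:,2]); np.save('P',P)
hsv=cv2.cvtColor(im,cv2.COLOR_RGB2HSV)
m=(hsv[...,1]<50)&(hsv[...,2]>140)&(P[...,2]>.06)&(P[...,2]<.09)
k,l,s,c=cv2.connectedComponentsWithStats(m.astype(np.uint8))
for i in range(1,k):
    if s[i,4]>60:
        Q=P[l==i]; T=Q[Q[:,2]>.0715]; print(s[i],c[i].round(1),((T.min(0)+T.max(0))/2).round(4),np.median(T[:,2]).round(4))
E
python3 plan.py '[[0.53,-0.3,0.05,-36.2,0,100],[0.53,-0.3,0.036,-36.2,0,100]]'
```

```text
[ 0.59304391 -0.34169026  0.30416867] [-0.2330442   0.17184976 -0.95716146]
[ 240  174   38   39 1177] [258.3 193. ] [ 0.5306 -0.2986  0.0741] 0.0743
[131 216  38  34 855] [147.8 230.9] [ 0.5634 -0.1919  0.0762] 0.0786
[  47  218   40   38 1113] [ 66.8 237.5] [ 0.6047 -0.1199  0.0761] 0.0785
[ 93 256  36  31 642] [108.6 268.9] [ 0.5558 -0.1281  0.0762] 0.0785
[  0 295  19  31 432] [  7.2 309.9] [0.586  0.0203 0.0738] 0.0747
[164 295   8  14  66] [167.9 301.2] [ 0.489  -0.1518  0.0756] 0.0754
t 1.15 pos [ 0.5318 -0.2947  0.1558] yaw -36.0 q [-0.63  0.07  1.72  0.    1.35  1.57] F [-2.1  2.9 -3.7] w 1.002
[[0.09, 0.23, 4.23], [-0.02, 0.04, 0.03], 100] dist mm 106.0 deg 0.4
[[0.09, 0.23, 4.79], [-0.02, 0.04, 0.03], 100] dist mm 120.0 deg 0.4
```

View pics/w1.png

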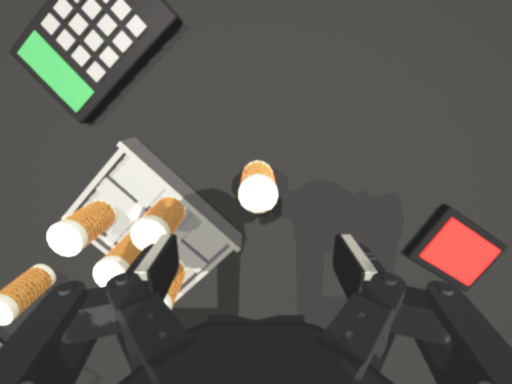

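The wrist view shows the loose tube's cap at (258,193), midway between the fingers and with nothing else near it. The tray's empty left well is around (215,235).

Emit:
jog_arm --targets '[[[0, 0, 2.5], [0, 0, 0], 100], [[0, 0, 4.9], [0, 0, 0], 100], [[0, 0, 4.9], [0, 0, 0], 100], [[0, 0, 4.9], [0, 0, 0], 0], [[0, 0, 4.9], [0, 0, 0], 0], [[0, 0, 4.9], [0, 0, 0], 0], [[0, 0, 4.9], [0, 0, 0], 0], [[0, 0, 4.9], [0, 0, 0], 0]]'

```text
time: 2.15
tool_pos: [0.5319, -0.3019, 0.0422]
tool_rot: [0.001, 0.95, -0.311, 0.003]
contact_force: [-0.4, -0.3, 6.3]
gripper_width: 0.405
grasp_force: 59.8
```

```bash
python3 plan.py '[[0.53,-0.3,0.15,-36.2,0,0],[0.504,-0.2,0.15,-36.2,0,0],[0.504,-0.2,0.09,-36.2,0,0],[0.504,-0.2,0.042,-36.2,0,0]]'
```

```text
t 2.15 pos [ 0.5319 -0.3019  0.0422] yaw -36.2 q [-0.64  0.2   1.78 -0.    1.15  1.57] F [-0.4 -0.3  6.3] w 0.405
[[-0.08, -0.02, -4.31], [0.0, -0.04, -0.0], 0] dist mm 108.0 deg 0.3
[[-3.29, -2.63, -4.33], [0.0, -0.04, -0.0], 0] dist mm 151.0 deg 0.3
[[-3.3, -2.63, -1.93], [0.0, -0.04, -0.0], 0] dist mm 116.0 deg 0.3
[[-3.31, -2.63, -0.01], [0.0, -0.04, -0.0], 0] dist mm 106.0 deg 0.3
```

Emit:
jog_arm --targets '[[[0, 0, -2.4], [0, 0, 0], 0], [[0, 0, -4.3], [0, 0, 0], 0], [[-1.7, -1.3, -4.3], [0, 0, 0], 0], [[-3.3, -2.63, -4.3], [0, 0, 0], 0], [[-3.3, -2.63, -4.3], [0, 0, 0], 0], [[-3.3, -2.63, -4.3], [0, 0, 0], 0], [[-3.3, -2.63, -4.3], [0, 0, 0], 0]]'

```text
time: 3.02
tool_pos: [0.5027, -0.1997, 0.1468]
tool_rot: [0.0, 0.95, -0.311, 0.0]
contact_force: [0.1, -1.0, -0.3]
gripper_width: 0.403
grasp_force: 60.1
```

```bash
cat > caps.py <<'E'
from h import *
import sys
for n in sys.argv[1:]:
    im,d,C=look(n); save(n+'_%05d'%(100*state()['time']),im); np.savez('last_'+n,im=im,d=d,K=C[0],dist=C[1],Rc=C[2],c=C[3])
    P=cloud(C,d); hsv=cv2.cvtColor(im,cv2.COLOR_RGB2HSV)
    m=(hsv[...,1]<50)&(hsv[...,2]>140)&(P[...,2]>.06)&(P[...,2]<.25)&(P[...,1]>-.4)&(P[...,1]<.45)&(P[...,0]>.35)&(P[...,0]<.8)
    k,l,s,c=cv2.connectedComponentsWithStats(m.astype(np.uint8)); print(n)
    for i in range(1,k):
        if 40<s[i,4]<3000:
            Q=P[l==i]; T=Q[Q[:,2]>np.percentile(Q[:,2],95)-.006]; print(s[i],((T.min(0)+T.max(0))/2).round(4),np.median(T[:,2]).round(4))
E
python3 caps.py scene side wrist;python3 plan.py '[[0.504,-0.2,0.046,-36.2,0,0]]'; ls -t pics | head -3
```

```text
scene
[304 143  30  34 246] [0.495  0.1479 0.1435] 0.1419
[168 150   9  12  72] [ 0.5044 -0.2042  0.1796] 0.1797
[198 173  13  13 136] [ 0.4941 -0.1369  0.0789] 0.0788
[201 190  13  13 141] [ 0.5507 -0.1281  0.0791] 0.0789
[175 194  14  13 152] [ 0.5603 -0.1905  0.0788] 0.0788
[262 202  15  14 155] [0.5905 0.0229 0.0752] 0.0746
[204 208  14  14 155] [ 0.6055 -0.1196  0.0796] 0.0787
side
[280 225  16  16 174] [ 0.6033 -0.1246  0.0792] 0.0787
[238 252  16  17 211] [ 0.4929 -0.1388  0.0803] 0.0798
[279 258  18  17 246] [ 0.5584 -0.1929  0.0794] 0.0798
wrist
[ 185  129   45   45 1547] [ 0.5588 -0.1916  0.0771] 0.0784
[  83  136   47   44 1592] [ 0.6046 -0.1199  0.0773] 0.0786
[ 136  183   44   41 1381] [ 0.5495 -0.1283  0.077 ] 0.0784
[234 193  43  14 134] [ 0.5097 -0.2018  0.1102] 0.1092
[186 225  35  39 624] [ 0.5236 -0.1881  0.1819] 0.1833
[291 225  16  39 312] [ 0.4991 -0.2213  0.1818] 0.1828
[   0  238   41   36 1118] [0.5903 0.0237 0.0731] 0.0746
[ 65 358  19  23 287] [ 0.539  -0.1642  0.2381] 0.2381
[432 360  15  20 179] [ 0.4813 -0.2433  0.2381] 0.2381
t 3.17 pos [ 0.5025 -0.1995  0.1464] yaw -36.3 q [-0.52 -0.08  1.89 -0.    1.33  1.69] F [ 0.5  0.1 -1.2] w 0.405
[[0.06, -0.02, 4.01], [0.0, -0.0, -0.01], 0] dist mm 100.0 deg 0.1
wrist_00317.png
side_00312.png
scene_00307.png
```

View pics/wrist_00317.png

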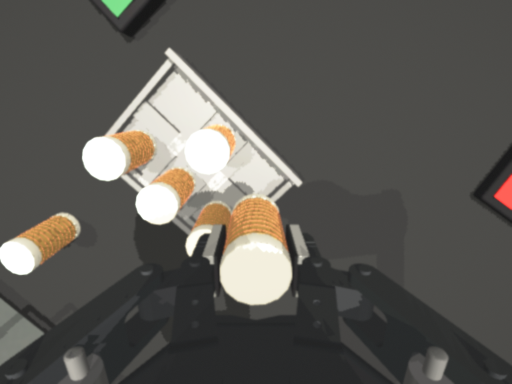

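The wrist view shows the held tube's cap around (256,272) and its foot at about (256,200). The tray's front wall runs from corner (172,53) to (298,182).

```bash
python3 - <<'E'
from h import *
z=np.load('last_wrist.npz'); im=z['im'];C=(z['K'],z['dist'],z['Rc'],z['c']); P=cloud(C,z['d'])
# held tube: cap points at z .17-.19 near TCP
hsv=cv2.cvtColor(im,cv2.COLOR_RGB2HSV)
m=(P[...,2]>.17)&(P[...,2]<.19)&(hsv[...,1]<90)&(hsv[...,2]>100); m[:, :215]=0; m[:,297:]=0
Q=P[m]; T=Q[Q[:,2]>.177]; (c,r)=cv2.minEnclosingCircle(T[:,:2].astype(np.float32)); print('cap',c,r,T[:,2].mean(),len(T))
# tray front wall top
w=(abs(P[...,2]-.036)<.004)&(hsv[...,1]<40); Q=P[w]; Q=Q[(Q[:,0]>.42)&(Q[:,0]<.7)&(Q[:,1]<-.18)&(Q[:,1]>-.28)]
r=cv2.minAreaRect(Q[:,:2].astype(np.float32)); print(len(Q),r,cv2.boxPoints(r).round(4).tolist())
a=np.polyfit(Q[:,0],Q[:,1],1);print('line',a,np.degrees(np.arctan(a[0])))
E
```

```text
cap (0.5038574934005737, -0.1989632546901703) 0.022071540355682373 0.17871903945045517 3614
1292 ((0.5636045336723328, -0.2217705398797989), (0.17195571959018707, 0.0069480580277740955), 8.7687349319458) [[0.4781000018119812, -0.2313999980688095], [0.47920000553131104, -0.23829999566078186], [0.6491000056266785, -0.21209999918937683], [0.6480000019073486, -0.20520000159740448]]
line [ 0.15299212 -0.30806309] 8.698355037344799
```

Emit:
jog_arm --targets '[[[0.1, 0, 1.8], [0, 0, 0], 0], [[0.1, 0, 2.6], [0, 0, 0], 0], [[0.1, 0, 3.2], [0, 0, 0], 0], [[0.1, 0, 3.6], [0, 0, 0], 0], [[0.1, 0, 3.9], [0, 0, 0], 0], [[0.1, 0, 3.9], [0, 0, 0], 0], [[0.1, 0, 3.9], [0, 0, 0], 0]]'

```text
time: 4.05
tool_pos: [0.5049, -0.2005, 0.0496]
tool_rot: [0.0, 0.95, -0.311, 0.001]
contact_force: [0.3, 0.5, -1.4]
gripper_width: 0.403
grasp_force: 60.1
```

Emit:
jog_arm --targets '[[[0, 0, 0.12], [0, 0, 0], 0], [[0, 0, 0.12], [0, 0, 0], 60], [[0, 0, 0.12], [0, 0, 0], 65], [[0, 0, 0.12], [0, 0, 0], 65], [[0, 0, -2], [0, 0, 0], 65], [[0, 0, -4.4], [0, 0, 0], 80], [[0, 0, -5], [0, 0, 0], 100], [[0, 0, -5], [0, 0, 0], 100]]'

```text
time: 5.05
tool_pos: [0.505, -0.2006, 0.1751]
tool_rot: [0.0, 0.95, -0.311, 0.001]
contact_force: [-0.2, -0.1, -0.3]
gripper_width: 0.995
grasp_force: 0.0
```

```bash
python3 caps.py wrist; python3 plan.py '[[0.591,0.0225,0.17,53.8,0,100],[0.591,0.0225,0.04,53.8,0,100]]'
```

```text
wrist
[ 194  129   40   40 1208] [ 0.5588 -0.1917  0.0771] 0.0783
[ 104  135   41   40 1236] [ 0.6047 -0.1195  0.0773] 0.0785
[ 237  174   38   37 1079] [ 0.5035 -0.1974  0.077 ] 0.0783
[ 150  178   38   36 1079] [ 0.5493 -0.1285  0.0773] 0.0784
[194 216  36  35 980] [ 0.4942 -0.1365  0.0772] 0.0784
[ 24 228  37  33 920] [0.5899 0.0238 0.0731] 0.0747
[135 235  35  45 428] [ 0.5408 -0.1686  0.2251] 0.2247
[342 235  35  45 413] [ 0.4864 -0.2429  0.2233] 0.2245
t 5.1 pos [ 0.504  -0.2     0.1729] yaw -36.2 q [-0.52 -0.1   1.86  0.    1.38  1.69] F [ 0.2  0.6 -0.2] w 0.999
[[-2.45, -9.24, 0.12], [-0.01, 0.01, -11.25], 100] dist mm 239.0 deg 90.0
[[-2.45, -9.24, 5.32], [-0.01, 0.01, -11.25], 100] dist mm 273.0 deg 90.0
```

Emit:
jog_arm --targets '[[[-2.45, -9.24, 0.5], [0, 0, -10.6], 100], [[-2.45, -9.24, 0.5], [0, 0, -10.6], 100], [[-2.45, -9.24, 0.5], [0, 0, -10.6], 100], [[-2.45, -9.24, 1], [0, 0, -10.6], 100], [[-2.45, -9.24, 1.5], [0, 0, -10.6], 100], [[-2.45, -9.24, 2], [0, 0, -10.6], 100], [[-2.45, -9.24, 2], [0, 0, -10.6], 100], [[-2.45, -9.24, 2], [0, 0, -10.6], 100]]'

```text
time: 6.1
tool_pos: [0.5892, 0.0226, 0.1197]
tool_rot: [-0.002, 0.91, 0.414, -0.003]
contact_force: [0.2, -0.6, -0.1]
gripper_width: 1.002
grasp_force: 0.0
```

```bash
python3 caps.py wrist; python3 plan.py '[[0.59,0.0235,0.04,49,0,100]]'
```

```text
wrist
[ 232  183   47   47 1718] [0.5908 0.0245 0.073 ] 0.0742
[134 234  37  47 539] [0.5608 0.0609 0.1706] 0.1694
[341 234  37  47 541] [ 6.315e-01 -3.000e-04  1.704e-01] 0.1688
[379 363  16  21 164] [0.6217 0.0093 0.2134] 0.2136
t 6.15 pos [0.5893 0.0226 0.12  ] yaw 49.1 q [-0.09  0.07  1.79  0.    1.29  0.63] F [-0.3 -0.2 -0.9] w 1.0
[[0.06, 0.01, 3.2], [-0.04, 0.03, 0.01], 100] dist mm 80.0 deg 0.4
```

Emit:
jog_arm --targets '[[[0.07, 0, 2], [0, 0, 0], 100], [[0.07, 0, 3.1], [0, 0, 0], 100], [[0.07, 0, 3.1], [0, 0, 0], 100], [[0.07, 0, 3.1], [0, 0, 0], 0], [[0.07, 0, 3.1], [0, 0, 0], 0], [[0.07, 0, 3.1], [0, 0, 0], 0], [[0.07, 0, 3.1], [0, 0, 0], 0], [[0.07, 0, 3.1], [0, 0, 0], 0]]'

```text
time: 7.15
tool_pos: [0.5936, 0.0238, 0.0481]
tool_rot: [0.0, 0.912, 0.411, 0.001]
contact_force: [-2.4, 1.6, 6.3]
gripper_width: 0.405
grasp_force: 59.3
```

```bash
python3 plan.py '[[0.5905,0.024,0.15,53.8,0,0],[0.6143,-0.1826,0.15,53.8,0,0]]'
```

```text
t 7.15 pos [0.5936 0.0238 0.0481] yaw 48.6 q [-0.09  0.16  1.82  0.    1.16  0.64] F [-2.4  1.6  6.3] w 0.405
[[-0.07, -0.09, -4.08], [0.01, -0.01, -0.65], 0] dist mm 102.0 deg 5.2
[[-5.64, 6.09, -4.08], [0.01, -0.01, -0.65], 0] dist mm 231.0 deg 5.2
```

Emit:
jog_arm --targets '[[[0, 0, -2.4], [0, 0, 0], 0], [[-0.5, 0.5, -4.08], [0, 0, -0.65], 0], [[-2, 2.1, -4.08], [0, 0, -0.65], 0], [[-3.6, 3.9, -4.08], [0, 0, -0.65], 0], [[-5, 5.4, -4.08], [0, 0, -0.65], 0], [[-5.64, 6.09, -4.08], [0, 0, -0.65], 0], [[-5.64, 6.09, -4.08], [0, 0, -0.65], 0], [[-5.64, 6.09, -4.08], [0, 0, -0.65], 0]]'

```text
time: 8.15
tool_pos: [0.6133, -0.1815, 0.1479]
tool_rot: [-0.001, 0.892, 0.453, -0.0]
contact_force: [0.4, 0.5, -1.4]
gripper_width: 0.407
grasp_force: 59.8
```

```bash
python3 caps.py wrist scene; python3 - <<'E'
from h import *
z=np.load('last_wrist.npz'); im=z['im'];C=(z['K'],z['dist'],z['Rc'],z['c']); P=cloud(C,z['d'])
hsv=cv2.cvtColor(im,cv2.COLOR_RGB2HSV)
m=(P[...,2]>.16)&(P[...,2]<.19)&(hsv[...,1]<90)&(hsv[...,2]>100); m[:, :220]=0; m[:,292:]=0
Q=P[m]; T=Q[Q[:,2]>np.percentile(Q[:,2],90)-.005]; (c,r)=cv2.minEnclosingCircle(T[:,:2].astype(np.float32)); print('cap',c,r,T[:,2].mean(),len(T))
w=(abs(P[...,2]-.036)<.004)&(hsv[...,1]<40); Q=P[w]; Q=Q[(Q[:,0]>.42)&(Q[:,0]<.7)&(Q[:,1]<-.18)&(Q[:,1]>-.28)]
r=cv2.minAreaRect(Q[:,:2].astype(np.float32)); print(len(Q),r)
E
python3 plan.py '[[0.6143,-0.1826,0.0525,53.8,0,0]]'
```

```text
wrist
[ 179  124   45   45 1544] [ 0.605  -0.1192  0.0769] 0.0783
[ 136  172   44   42 1391] [ 0.5498 -0.1275  0.0768] 0.0782
[232 191  42  13 112] [ 0.6162 -0.1726  0.1047] 0.1047
[  99  214   42   39 1244] [ 0.4942 -0.1362  0.0768] 0.0782
[193 221  30  43 560] [ 0.6034 -0.1607  0.1832] 0.1846
[291 226  16  38 273] [ 0.6365 -0.1851  0.1834] 0.1848
[158 257  25  15 266] [ 0.5921 -0.1515  0.1934] 0.1917
[432 360  15  14 143] [ 0.6593 -0.2026  0.2393] 0.2393
scene
[304 143  30  34 249] [0.4953 0.1481 0.1437] 0.1423
[198 173  13  13 137] [ 0.4946 -0.1368  0.0792] 0.0791
[178 180   9  21 115] [ 0.6106 -0.1747  0.1981] 0.1753
[201 190  13  13 145] [ 0.5505 -0.1279  0.0787] 0.0788
[204 208  14  14 156] [ 0.6059 -0.1196  0.0788] 0.0786
cap (0.6125404238700867, -0.1832081377506256) 0.01855415850877762 0.17443170725888185 3535
222 ((0.5844274759292603, -0.20724785327911377), (0.013625923544168472, 0.12961897253990173), 85.344970703125)
t 8.25 pos [ 0.6134 -0.1812  0.1481] yaw 53.9 q [-0.4   0.15  1.65  0.    1.34  0.23] F [-0.2 -0.  -1.5] w 0.405
[[-0.03, 0.06, 3.82], [-0.0, -0.0, 0.01], 0] dist mm 96.0 deg 0.1
```

Emit:
jog_arm --targets '[[[0.06, 0.05, 1.8], [0, 0, 0], 0], [[0.06, 0.05, 2.5], [0, 0, 0], 0], [[0.06, 0.05, 3.0], [0, 0, 0], 0], [[0.06, 0.05, 3.4], [0, 0, 0], 0], [[0.06, 0.05, 3.7], [0, 0, 0], 0], [[0.06, 0.05, 3.7], [0, 0, 0], 0], [[0.06, 0.05, 3.7], [0, 0, 0], 0]]'

```text
time: 9.12
tool_pos: [0.6158, -0.1826, 0.0565]
tool_rot: [0.0, 0.892, 0.452, 0.0]
contact_force: [0.9, -0.5, 0.2]
gripper_width: 0.403
grasp_force: 59.8
```

Emit:
jog_arm --targets '[[[0, 0, 0.14], [0, 0, 0], 0], [[0, 0, 0.14], [0, 0, 0], 60], [[0, 0, 0.14], [0, 0, 0], 65], [[0, 0, 0.14], [0, 0, 0], 65], [[0, 0, -2], [0, 0, 0], 65], [[0, 0, -4.4], [0, 0, 0], 65], [[0, 0, -6], [0, 0, 0], 50], [[0, 0, -6], [0, 0, 0], 40]]'

```text
time: 10.12
tool_pos: [0.6179, -0.1834, 0.2118]
tool_rot: [0.004, 0.892, 0.452, 0.003]
contact_force: [0.3, -0.2, -0.5]
gripper_width: 0.402
grasp_force: 0.0
```

```bash
python3 caps.py wrist scene; python3 - <<'E'
from h import *
for n in ['wrist','scene']:
    z=np.load(f'last_{n}.npz'); im=z['im'];C=(z['K'],z['dist'],z['Rc'],z['c']); P=cloud(C,z['d'])
    hsv=cv2.cvtColor(im,cv2.COLOR_RGB2HSV)
    h=(P[...,2]>.11)&(P[...,2]<.15)&(P[...,1]>.1)&(P[...,1]<.16)&(P[...,0]<.6)&(P[...,0]>.4)
    Q=P[h]; print(n,len(Q)); 
    if len(Q)>20: r=cv2.minAreaRect(Q[:,:2].astype(np.float32)); print(r,np.percentile(Q[:,2],[5,50,95]))
E
python3 plan.py '[[0.55,0.05,0.235,3.75,0,30],[0.495,0.126,0.21,3.75,0,30],[0.495,0.126,0.118,3.75,0,30]]'
```

```text
wrist
[190 122  35  35 926] [ 0.6048 -0.1193  0.0773] 0.0783
[156 160  34  33 849] [ 0.5498 -0.1275  0.077 ] 0.0782
[233 166  33  32 828] [ 0.6129 -0.1817  0.077 ] 0.0782
[125 195  33  31 807] [ 0.4946 -0.1357  0.0767] 0.0782
[200 200  33  64 924] [ 0.6082 -0.1626  0.244 ] 0.2452
[292 227  14  37 194] [ 0.6407 -0.1865  0.2469] 0.2483
[167 230  31  30 693] [ 0.5424 -0.1855  0.1586] 0.0782
scene
[304 143  30  34 244] [0.4953 0.148  0.1435] 0.1423
[198 173  13  13 137] [ 0.494  -0.1369  0.0796] 0.0789
[174 177  14  12 126] [ 0.548  -0.1876  0.1444] 0.0794
[201 190  13  13 143] [ 0.5499 -0.128   0.0795] 0.0787
[175 194  14  13 153] [ 0.5596 -0.1905  0.0794] 0.0791
[204 208  14  14 155] [ 0.6057 -0.1197  0.0792] 0.0787
[177 211  15  14 163] [ 0.6142 -0.1817  0.0787] 0.0787
wrist 0
scene 237
((0.49554967880249023, 0.13870245218276978), (0.0419393926858902, 0.11217837780714035), 89.78425598144531) [0.13730743 0.14191596 0.14507584]
t 10.22 pos [ 0.6153 -0.1823  0.2058] yaw 53.8 q [-0.4   0.11  1.6   0.    1.44  0.23] F [ 0.3  0.9 -0. ] w 0.402
[[5.95, -7.6, -1.17], [0.0, -0.0, 6.25], 30] dist mm 243.0 deg 50.0
[[7.1, -11.17, -0.17], [0.0, -0.0, 6.25], 30] dist mm 331.0 deg 50.0
[[7.1, -11.17, 3.51], [0.0, -0.0, 6.25], 30] dist mm 342.0 deg 50.0
```

Emit:
jog_arm --targets '[[[7.1, -11.17, -0.5], [0, 0, 6.25], 30], [[7.1, -11.17, -0.5], [0, 0, 6.25], 30], [[7.1, -11.17, -0.5], [0, 0, 6.25], 30], [[7.1, -11.17, -0.5], [0, 0, 6.25], 30], [[7.1, -11.17, -0.5], [0, 0, 6.25], 30], [[7.1, -11.17, -0.5], [0, 0, 6.25], 30], [[7.1, -11.17, -0.5], [0, 0, 6.25], 30], [[7.1, -11.17, -0.5], [0, 0, 6.25], 30]]'

```text
time: 11.22
tool_pos: [0.4946, 0.1252, 0.2167]
tool_rot: [0.0, 0.999, 0.033, -0.001]
contact_force: [0.0, -0.3, 0.2]
gripper_width: 0.299
grasp_force: 0.0
```

```bash
python3 caps.py wrist >/dev/null; python3 - <<'E'
from h import *
z=np.load('last_wrist.npz'); im=z['im'];C=(z['K'],z['dist'],z['Rc'],z['c']); P=cloud(C,z['d'])
save('wh',im)
Q=P.reshape(-1,3); r=Q[(abs(Q[:,2]-.18)<.006)&(Q[:,1]>.1)]
if len(r)>50: b=cv2.minAreaRect(r[:,:2].astype(np.float32)); print('roof',len(r),b,cv2.boxPoints(b).round(4).tolist())
h=Q[(Q[:,2]>.135)&(Q[:,2]<.15)&(Q[:,1]>.09)&(Q[:,1]<.2)]
if len(h)>20: b=cv2.minAreaRect(h[:,:2].astype(np.float32)); print('handle',len(h),b,cv2.boxPoints(b).round(4).tolist(),np.percentile(h[:,2],[5,50,95]))
E
python3 plan.py '[[0.495,0.126,0.118,3.75,0,30]]'
```

```text
roof 52679 ((0.5181469917297363, 0.25763219594955444), (0.2184063047170639, 0.168629452586174), 1.2641181945800781) [[0.40709999203681946, 0.3395000100135803], [0.4108000099658966, 0.17090000212192535], [0.6291999816894531, 0.17569999396800995], [0.6255000233650208, 0.3443000018596649]]
handle 3226 ((0.5415182709693909, 0.1520112007856369), (0.20231711864471436, 0.0530373677611351), 4.022258281707764) [[0.43869999051094055, 0.17139999568462372], [0.4424999952316284, 0.1185000017285347], [0.6442999839782715, 0.13269999623298645], [0.6406000256538391, 0.18559999763965607]] [0.13703871 0.14163245 0.14767753]
t 11.28 pos [0.4949 0.125  0.2171] yaw 3.7 q [ 0.1  -0.22  1.89 -0.    1.47  1.61] F [-0.7  1.2 -0.6] w 0.301
[[0.02, -0.04, 3.96], [0.0, 0.01, -0.0], 30] dist mm 99.0 deg 0.1
```

View pics/wh.png

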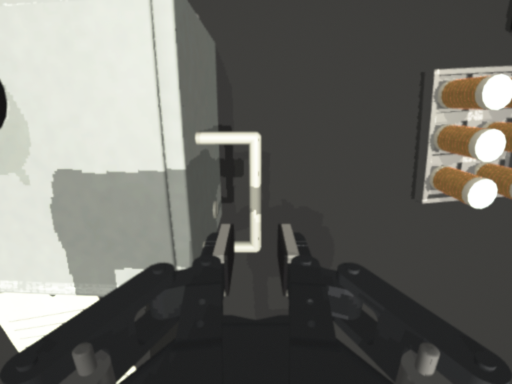

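The wrist view shows the handle bar as a vertical line from (255,135) to (255,247), with its posts running left to the door at columns 195–255. It lies midway between the fingers.

```bash
python3 - <<'E'
from h import *
z=np.load('last_wrist.npz'); C=(z['K'],z['dist'],z['Rc'],z['c'])
print(onz(C,[[255,135],[255,247]],.142).round(4)); 
e=onz(C,[[152,0],[178,230],[158,50]],.18);print(e.round(4))
ax=np.array([.9979,.0654,0]); lx=np.array([-.0654,.9979,0])
b=onz(C,[[255,135],[255,247]],.138); m=b.mean(0); d=b[0]-b[1]; print(m,np.degrees(np.arctan2(d[1],d[0])),np.linalg.norm(d))
E
```

```text
[[0.5477 0.13   0.142 ]
 [0.4471 0.1234 0.142 ]]
[[0.6274 0.1962 0.18  ]
 [0.4789 0.1825 0.18  ]
 [0.5998 0.1931 0.18  ]]
[0.49609396 0.12662167 0.138     ] 3.726665191749892 0.10269176119892037
```

Emit:
jog_arm --targets '[[[0.08, -0.04, 1.5], [0, 0, 0], 30], [[0.08, -0.04, 2.8], [0, 0, 0], 30], [[0.08, -0.04, 3.96], [0, 0, 0], 30], [[0.08, -0.04, 3.96], [0, 0, 0], 30]]'

```text
time: 11.78
tool_pos: [0.4962, 0.1233, 0.1169]
tool_rot: [0.003, 0.999, 0.032, -0.002]
contact_force: [-1.4, -6.8, 0.6]
gripper_width: 0.305
grasp_force: 0.0
```

```bash
cat > arc.py <<'E'
from h import *
import sys
a,b,n=map(float,sys.argv[1:4]); H=np.array([.6426,.1983]); h0=np.array([.497,.1266])
def pose(t):
    c,s=np.cos(t),np.sin(t); return np.r_[H+np.array([[c,-s],[s,c]])@(h0-H),.118], R.from_euler('z',np.radians(3.73)+t)*R.from_euler('x',np.pi)
p0,R0=pose(np.radians(a))
st=state(); print(st['tool_pos'],st['contact_force'],st['time'],'nominal',p0)
for t in np.linspace(a,b,int(n)+1)[1:]:
    p,T=pose(np.radians(t)); print([(R0.inv().apply(p-p0)/.025).round(2).tolist(),[0,0,round(-(t-a)/8,2)],30],p.round(3))
E
python3 arc.py 0 52 8; python3 arc.py 52 102 8
```

```text
[0.49624445 0.12326707 0.11685536] [-1.39097731 -6.76099817  0.56666015] 11.775 nominal [0.497  0.1266 0.118 ]
[[0.32, 0.66, 0.0], [0, 0, np.float64(-0.81)], 30] [0.506 0.111 0.118]
[[0.71, 1.29, 0.0], [0, 0, np.float64(-1.62)], 30] [0.517 0.096 0.118]
[[1.17, 1.86, 0.0], [0, 0, np.float64(-2.44)], 30] [0.529 0.082 0.118]
[[1.7, 2.38, 0.0], [0, 0, np.float64(-3.25)], 30] [0.543 0.07  0.118]
[[2.27, 2.83, 0.0], [0, 0, np.float64(-4.06)], 30] [0.558 0.06  0.118]
[[2.9, 3.22, 0.0], [0, 0, np.float64(-4.88)], 30] [0.575 0.051 0.118]
[[3.57, 3.54, 0.0], [0, 0, np.float64(-5.69)], 30] [0.592 0.044 0.118]
[[4.26, 3.77, 0.0], [0, 0, np.float64(-6.5)], 30] [0.609 0.039 0.118]
[0.49624445 0.12326707 0.11685536] [-1.39097731 -6.76099817  0.56666015] 11.775 nominal [0.60946006 0.03942271 0.118     ]
[[0.31, 0.64, 0.0], [0, 0, np.float64(-0.78)], 30] [0.627 0.037 0.118]
[[0.68, 1.24, 0.0], [0, 0, np.float64(-1.56)], 30] [0.645 0.036 0.118]
[[1.12, 1.8, 0.0], [0, 0, np.float64(-2.34)], 30] [0.662 0.037 0.118]
[[1.61, 2.3, 0.0], [0, 0, np.float64(-3.12)], 30] [0.68  0.04  0.118]
[[2.16, 2.75, 0.0], [0, 0, np.float64(-3.91)], 30] [0.697 0.045 0.118]
[[2.75, 3.14, 0.0], [0, 0, np.float64(-4.69)], 30] [0.713 0.052 0.118]
[[3.38, 3.46, 0.0], [0, 0, np.float64(-5.47)], 30] [0.729 0.061 0.118]
[[4.04, 3.71, 0.0], [0, 0, np.float64(-6.25)], 30] [0.743 0.071 0.118]
```

Emit:
jog_arm --targets '[[[0.32, 0.66, 0], [0, 0, -0.81], 30], [[0.71, 1.29, 0], [0, 0, -1.62], 30], [[1.17, 1.86, 0], [0, 0, -2.44], 30], [[1.7, 2.38, 0], [0, 0, -3.25], 30], [[2.27, 2.83, 0], [0, 0, -4.06], 30], [[2.9, 3.22, 0], [0, 0, -4.88], 30], [[3.57, 3.54, 0], [0, 0, -5.69], 30], [[4.26, 3.77, 0], [0, 0, -6.5], 30]]'

```text
time: 12.78
tool_pos: [0.6097, 0.0386, 0.1184]
tool_rot: [-0.001, 0.884, 0.468, -0.001]
contact_force: [0.0, 2.8, -0.3]
gripper_width: 0.301
grasp_force: 0.9
```

Emit:
jog_arm --targets '[[[0.31, 0.64, 0], [0, 0, -0.78], 30], [[0.68, 1.24, 0], [0, 0, -1.56], 30], [[1.12, 1.8, 0], [0, 0, -2.34], 30], [[1.61, 2.3, 0], [0, 0, -3.12], 30], [[2.16, 2.75, 0], [0, 0, -3.91], 30], [[2.75, 3.14, 0], [0, 0, -4.69], 30], [[3.38, 3.46, 0], [0, 0, -5.47], 30], [[4.04, 3.71, 0], [0, 0, -6.25], 30]]'

```text
time: 13.78
tool_pos: [0.7429, 0.0699, 0.1179]
tool_rot: [-0.001, 0.603, 0.798, -0.001]
contact_force: [-1.8, 0.2, -0.1]
gripper_width: 0.298
grasp_force: 0.9
```

```bash
python3 caps.py scene; python3 plan.py '[]'; ls -t pics|head -1
```

```text
scene
[198 173  13  13 137] [ 0.4943 -0.1369  0.0793] 0.0789
[174 177  14  12 139] [ 0.5038 -0.1967  0.079 ] 0.0789
[201 190  13  13 143] [ 0.551 -0.128  0.079] 0.0787
[175 194  14  13 153] [ 0.5608 -0.191   0.0788] 0.0789
[326 200  12   8  56] [0.6594 0.1496 0.1798] 0.1798
[204 208  14  14 153] [ 0.6059 -0.1197  0.0785] 0.0789
[177 211  15  14 162] [ 0.6138 -0.1817  0.0791] 0.079
[255 213  29  11 150] [0.6926 0.0121 0.18  ] 0.18
[265 231  29  22 188] [0.7275 0.0325 0.1426] 0.142
[309 241   7  11  45] [0.7886 0.0831 0.2242] 0.2233
t 13.82 pos [0.7443 0.0711 0.118 ] yaw 106.0 q [-0.    0.41  1.38  0.    1.34 -0.28] F [-0.9 -0.   0.2] w 0.302
scene_01382.png
```

```bash
python3 plan.py '[[0.744,0.071,0.26,105.7,0,30],[0.571,-0.269,0.24,98.75,30,100],[0.571,-0.269,0.1,98.75,30,100]]'
```

```text
t 13.82 pos [0.7443 0.0711 0.118 ] yaw 106.0 q [-0.    0.41  1.38  0.    1.34 -0.28] F [-0.9 -0.   0.2] w 0.302
[[0.01, -0.01, -5.68], [-0.0, -0.01, 0.04], 30] dist mm 142.0 deg 0.3
[[-11.16, -10.42, -4.89], [-0.24, 3.74, 0.89], 100] dist mm 401.0 deg 30.8
[[-11.16, -10.42, 0.71], [-0.24, 3.74, 0.89], 100] dist mm 382.0 deg 30.8
```

View pics/scene_01382.png

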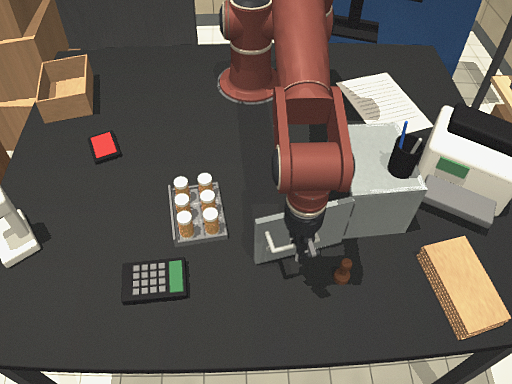

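The door stands open with its panel running from (257,230) to (352,215). The tray at (198,208) holds six upright tubes, and the stamp at (344,268) is untouched. Next I lift out and go behind the tray.

Emit:
jog_arm --targets '[[[0, 0, -1.5], [0, 0, 0], 30], [[0, 0, -3.5], [0, 0, 0], 30], [[0, 0, -5.6], [0, 0, 0], 30], [[-4, -3.7, -5.6], [0, 0, 0], 30], [[-11.16, -10.42, -4.9], [-0.24, 3.74, 0.89], 100], [[-11.16, -10.42, -4.9], [-0.24, 3.74, 0.89], 100], [[-11.16, -10.42, -4.9], [-0.24, 3.74, 0.89], 100], [[-11.16, -10.42, -4.9], [-0.24, 3.74, 0.89], 100]]'

```text
time: 14.82
tool_pos: [0.5973, -0.2111, 0.2429]
tool_rot: [-0.197, 0.633, 0.729, 0.169]
contact_force: [0.4, 0.4, -0.4]
gripper_width: 1.0
grasp_force: 0.0
```

```bash
python3 plan.py '[[0.571,-0.269,0.15,98.75,30,100],[0.571,-0.269,0.05,98.75,30,100]]'
```

```text
t 14.82 pos [ 0.5973 -0.2111  0.2429] yaw 98.0 q [-0.62  0.26  1.42  0.38  1.82 -0.73] F [ 0.4  0.4 -0.4] w 1.0
[[-3.72, -1.35, 2.14], [0.02, -0.02, -0.08], 100] dist mm 113.0 deg 0.7
[[-5.73, -1.34, 5.6], [0.02, -0.02, -0.08], 100] dist mm 203.0 deg 0.7
```

Emit:
jog_arm --targets '[[[-1.91, -1.35, -0.97], [0, 0, 0], 100], [[-1.91, -1.35, -0.97], [0, 0, 0], 100], [[-3.72, -1.35, 2.14], [0, 0, 0], 100], [[-4.7, -1.34, 3.9], [0, 0, 0], 100], [[-5.73, -1.34, 5.6], [0, 0, 0], 100], [[-5.73, -1.34, 5.6], [0, 0, 0], 100], [[-5.73, -1.34, 5.6], [0, 0, 0], 100]]'

```text
time: 15.7
tool_pos: [0.5759, -0.2651, 0.0548]
tool_rot: [-0.195, 0.631, 0.732, 0.169]
contact_force: [0.6, 0.3, 1.1]
gripper_width: 1.001
grasp_force: 0.0
```

```bash
python3 caps.py side; python3 plan.py '[[0.571,-0.269,0.003,98.75,30,100]]';ls -t pics|head -1
```

```text
side
[ 143   77   88   49 1784] [0.5542 0.283  0.193 ] 0.1805
[233 108  79  45 482] [0.6768 0.0901 0.1796] 0.1803
[238 253  17  16 210] [ 0.4927 -0.1376  0.0798] 0.0802
[257 272  18  18 252] [ 0.5025 -0.1985  0.0796] 0.0797
t 15.75 pos [ 0.5767 -0.2658  0.0562] yaw 98.6 q [-0.7   0.46  1.5   0.34  1.58 -0.91] F [-0.2 -0.6  0.7] w 1.0
[[-1.14, -0.25, 1.8], [0.04, 0.03, -0.02], 100] dist mm 54.0 deg 0.4
side_01575.png
```

Emit:
jog_arm --targets '[[[-0.6, -0.25, 0.9], [0, 0, 0], 100], [[-1.1, -0.25, 1.75], [0, 0, 0], 100], [[-1.1, -0.25, 1.75], [0, 0, 0], 100], [[-1.1, -0.25, 1.75], [0, 0, 0], 100]]'

```text
time: 16.25
tool_pos: [0.569, -0.2674, 0.001]
tool_rot: [-0.196, 0.631, 0.732, 0.169]
contact_force: [1.3, -0.1, -0.0]
gripper_width: 1.002
grasp_force: 0.0
```

```bash
python3 caps.py side>/dev/null; ls -t pics|head -1; python3 plan.py '[[0.567,-0.245,0.003,98.75,30,100],[0.564,-0.2247,0.003,98.75,30,100],[0.5618,-0.2047,0.003,97.5,30,100]]'; python3 -c "
import cv2,glob;f=sorted(glob.glob('pics/side_*'))[-1];a=cv2.imread(f)[180:384,150:450];cv2.imwrite('pics/c1.png',cv2.resize(a,None,fx=2.5,fy=2.5))"
```

```text
side_01630.png
t 16.3 pos [ 0.5694 -0.2677  0.0016] yaw 98.5 q [-0.71  0.52  1.52  0.34  1.51 -0.95] F [ 0.6 -0.5 -0.3] w 0.999
[[0.82, 0.04, 0.41], [0.02, 0.01, -0.03], 100] dist mm 23.0 deg 0.3
[[1.53, 0.04, 0.82], [0.02, 0.01, -0.03], 100] dist mm 43.0 deg 0.3
[[2.23, 0.07, 1.22], [-0.06, 0.01, 0.11], 100] dist mm 64.0 deg 1.0
```

View pics/c1.png

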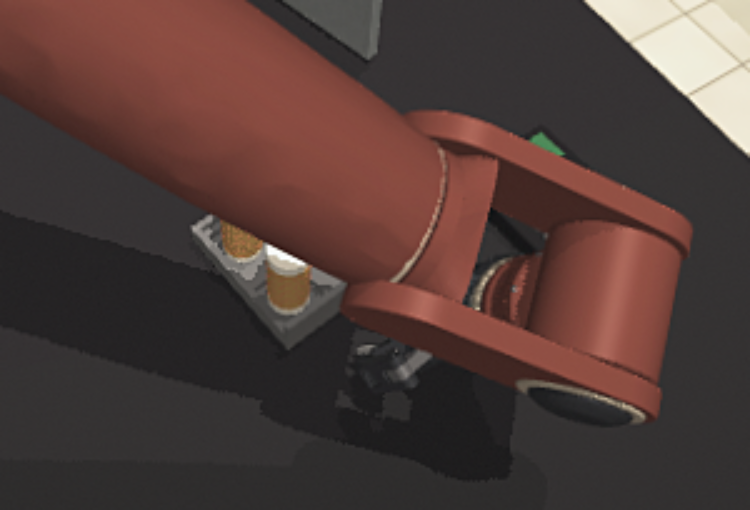

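```bash
cat > push.py <<'E'
import sys
from h import *
# target y list start..end for TCP along line; yaw eases from 98.6 to 93.75 over first 150 mm
y0,y1,n=map(float,sys.argv[1:4]); xo=float(sys.argv[4]) if len(sys.argv)>4 else 0
yf=float(sys.argv[5]) if len(sys.argv)>5 else 93.75
st=state(); p0=np.array(st['tool_pos']); q=np.array(st['tool_rot']); R0=R.from_quat(q[[1,2,3,0]])
print(st['time'],p0.round(4),np.round(st['contact_force'],1),np.round(st['joint_pos'],2))
for y in np.linspace(y0,y1,int(n)):
    f=np.clip((y+.228)/.427,-.1,1.1); x=.5625+f*(.530-.5625)+xo*np.clip(f/.4,0,1); yaw=98.6+(yf-98.6)*np.clip((y+.215)/.15,0,1)
    T=R.from_euler('z',yaw,degrees=True)*R.from_euler('x',180,degrees=True)*R.from_euler('y',30,degrees=True)
    print([(R0.inv().apply(np.array([x,y,.003])-p0)/.025).round(2).tolist(),(np.degrees((R0.inv()*T).as_rotvec())/8).round(2).tolist(),100],',')
E
python3 push.py -.255 -.171 8
```

```text
16.3 [ 0.5694 -0.2677  0.0016] [ 0.6 -0.5 -0.3] [-0.71  0.52  1.52  0.34  1.51 -0.95]
[[0.49, -0.12, 0.22], [0.01, 0.01, -0.01], 100] ,
[[0.91, -0.08, 0.46], [0.01, 0.01, -0.01], 100] ,
[[1.32, -0.05, 0.7], [0.01, 0.01, -0.01], 100] ,
[[1.74, -0.01, 0.94], [0.01, 0.01, -0.01], 100] ,
[[2.15, 0.02, 1.18], [-0.0, 0.01, 0.02], 100] ,
[[2.57, 0.06, 1.41], [-0.03, 0.01, 0.06], 100] ,
[[2.99, 0.09, 1.65], [-0.05, 0.01, 0.1], 100] ,
[[3.4, 0.13, 1.89], [-0.08, 0.01, 0.14], 100] ,
```

The crop shows the gripper low behind the tray's front wall, with the near front corner at (290,345) and the fingers at (380,370). Two tubes are visible and both stand upright. Starting to push gently.

Emit:
jog_arm --targets '[[[0.49, -0.1, 0.22], [0, 0, 0], 100], [[0.91, -0.08, 0.46], [0, 0, 0], 100], [[1.32, -0.05, 0.7], [0, 0, 0], 100], [[1.74, 0, 0.94], [0, 0, 0], 100], [[2.15, 0.02, 1.18], [0, 0, 0.02], 100], [[2.57, 0.06, 1.41], [-0.03, 0, 0.06], 100], [[2.99, 0.09, 1.65], [-0.05, 0, 0.1], 100], [[3.4, 0.13, 1.89], [-0.08, 0, 0.14], 100]]'

```text
time: 17.3
tool_pos: [0.5583, -0.1721, 0.0028]
tool_rot: [-0.192, 0.639, 0.725, 0.17]
contact_force: [1.0, -6.1, 0.0]
gripper_width: 0.999
grasp_force: 3.2
```

```bash
python3 push.py -.159 -.065 8; python3 caps.py wrist scene
```

```text
17.3 [ 0.5583 -0.1721  0.0028] [ 1.  -6.1  0. ] [-0.61  0.4   1.69  0.38  1.43 -0.86]
[[0.46, 0.02, 0.25], [-0.02, 0.04, 0.05], 100] ,
[[0.93, 0.05, 0.52], [-0.04, 0.04, 0.09], 100] ,
[[1.39, 0.08, 0.78], [-0.07, 0.04, 0.14], 100] ,
[[1.86, 0.1, 1.05], [-0.1, 0.04, 0.19], 100] ,
[[2.33, 0.13, 1.32], [-0.12, 0.04, 0.23], 100] ,
[[2.8, 0.16, 1.58], [-0.15, 0.04, 0.28], 100] ,
[[3.26, 0.18, 1.85], [-0.18, 0.04, 0.33], 100] ,
[[3.73, 0.21, 2.12], [-0.21, 0.04, 0.37], 100] ,
wrist
[  84    0   77   24 1352] [ 0.5185 -0.1308  0.1192] 0.0783
[ 220    0   78   22 1193] [ 0.5489 -0.1275  0.1189] 0.0783
[ 357    0   75   25 1335] [ 0.5896 -0.1238  0.1191] 0.0784
scene
[220 172  14  13 138] [ 0.4923 -0.0795  0.0786] 0.0788
[197 175  13  13 138] [ 0.5007 -0.1392  0.079 ] 0.0788
[223 189  14  13 148] [ 0.5482 -0.0723  0.0785] 0.0788
[198 192  14  13 144] [ 0.5571 -0.1341  0.0806] 0.079
[256 197  99  30 524] [0.6789 0.0922 0.18  ] 0.1798
[226 207  15  14 164] [ 0.6039 -0.0646  0.079 ] 0.0786
[200 209  15  15 153] [ 0.6093 -0.128   0.0792] 0.0786
[266 221  56  35 387] [0.7203 0.0642 0.1424] 0.142
```

Emit:
jog_arm --targets '[[[0.46, 0.02, 0.25], [-0.02, 0, 0.05], 100], [[0.93, 0.05, 0.52], [-0.04, 0, 0.09], 100], [[1.39, 0.08, 0.78], [-0.07, 0, 0.14], 100], [[1.86, 0.1, 1.05], [-0.1, 0, 0.19], 100], [[2.33, 0.13, 1.32], [-0.12, 0, 0.23], 100], [[2.8, 0.16, 1.58], [-0.15, 0, 0.28], 100], [[3.26, 0.18, 1.85], [-0.18, 0, 0.33], 100], [[3.73, 0.21, 2.12], [-0.21, 0, 0.37], 100]]'

```text
time: 18.4
tool_pos: [0.5496, -0.0643, 0.0029]
tool_rot: [-0.188, 0.661, 0.705, 0.176]
contact_force: [-0.7, -4.4, -3.3]
gripper_width: 1.002
grasp_force: 2.6
```

```bash
python3 push.py -.053 .041 8; python3 caps.py scene
```

```text
18.4 [ 0.5496 -0.0643  0.0029] [-0.7 -4.4 -3.3] [-0.47  0.29  1.84  0.45  1.33 -0.72]
[[0.39, 0.01, 0.22], [-0.0, 0.02, 0.0], 100] ,
[[0.86, 0.01, 0.49], [-0.0, 0.02, 0.0], 100] ,
[[1.33, 0.0, 0.76], [-0.0, 0.02, 0.0], 100] ,
[[1.8, -0.0, 1.03], [-0.0, 0.02, 0.0], 100] ,
[[2.26, -0.01, 1.29], [-0.0, 0.02, 0.0], 100] ,
[[2.73, -0.02, 1.56], [-0.0, 0.02, 0.0], 100] ,
[[3.2, -0.02, 1.83], [-0.0, 0.02, 0.0], 100] ,
[[3.67, -0.03, 2.1], [-0.0, 0.02, 0.0], 100] ,
scene
[263 170  14  13 140] [0.4893 0.0309 0.0788] 0.0786
[239 172  14  13 139] [ 0.4945 -0.0309  0.0792] 0.0788
[266 187  14  13 146] [0.5458 0.0345 0.0788] 0.0786
[240 189  15  13 150] [ 0.55   -0.0292  0.0787] 0.0787
[256 197  99  30 676] [0.6778 0.0924 0.1798] 0.1797
[243 206  14  14 161] [ 0.6031 -0.0251  0.0791] 0.0787
[266 221  56  35 397] [0.72   0.0642 0.143 ] 0.1419
```

Emit:
jog_arm --targets '[[[0.4, 0, 0.22], [0, 0, 0], 100], [[0.86, 0, 0.49], [0, 0, 0], 100], [[1.33, 0, 0.76], [0, 0, 0], 100], [[1.8, 0, 1.03], [0, 0, 0], 100], [[2.26, -0.01, 1.29], [0, 0, 0], 100], [[2.73, -0.02, 1.56], [0, 0, 0], 100], [[3.2, -0.02, 1.83], [0, 0, 0], 100], [[3.67, -0.03, 2.1], [0, 0, 0], 100]]'

```text
time: 19.45
tool_pos: [0.5419, 0.0411, 0.0032]
tool_rot: [-0.188, 0.66, 0.705, 0.176]
contact_force: [1.6, -5.0, -3.3]
gripper_width: 0.998
grasp_force: 2.6
```

```bash
python3 push.py .053 .147 8; python3 caps.py scene
```

```text
19.45 [0.5419 0.0411 0.0032] [ 1.6 -5.  -3.3] [-0.31  0.22  1.92  0.51  1.25 -0.6 ]
[[0.41, 0.0, 0.25], [-0.0, 0.02, 0.0], 100] ,
[[0.88, -0.0, 0.51], [-0.0, 0.02, 0.0], 100] ,
[[1.34, -0.01, 0.78], [-0.0, 0.02, 0.0], 100] ,
[[1.81, -0.01, 1.05], [-0.0, 0.02, 0.0], 100] ,
[[2.28, -0.02, 1.32], [-0.0, 0.02, 0.0], 100] ,
[[2.75, -0.03, 1.59], [-0.0, 0.02, 0.0], 100] ,
[[3.21, -0.03, 1.85], [-0.0, 0.02, 0.0], 100] ,
[[3.68, -0.04, 2.12], [-0.0, 0.02, 0.0], 100] ,
scene
[303 167  14  12 136] [0.4828 0.1356 0.0791] 0.079
[280 169  14  12 138] [0.4874 0.0748 0.0796] 0.079
[307 183  15  14 149] [0.5371 0.1397 0.079 ] 0.0789
[282 185  14  14 143] [0.5419 0.075  0.0795] 0.0789
[256 197  99  30 702] [0.6781 0.0923 0.1796] 0.1799
[266 221  56  35 403] [0.7197 0.064  0.1425] 0.1419
```

Emit:
jog_arm --targets '[[[0.41, 0, 0.25], [0, 0, 0], 100], [[0.88, 0, 0.51], [0, 0, 0], 100], [[1.34, -0.01, 0.78], [0, 0, 0], 100], [[1.81, -0.01, 1.05], [0, 0, 0], 100], [[2.28, -0.02, 1.32], [0, 0, 0], 100], [[2.75, -0.03, 1.59], [0, 0, 0], 100], [[3.21, -0.03, 1.85], [0, 0, 0], 100], [[3.68, -0.04, 2.12], [0, 0, 0], 100]]'

```text
time: 20.5
tool_pos: [0.534, 0.1468, 0.0034]
tool_rot: [-0.188, 0.66, 0.705, 0.176]
contact_force: [0.6, -6.1, -1.9]
gripper_width: 1.003
grasp_force: 3.0
```

```bash
python3 push.py .156 .203 6; python3 caps.py side wrist; python3 - <<'E'
from h import *
z=np.load('last_wrist.npz'); a=z['im']; b=np.load('last_side.npz')['im']
save('c2',np.hstack([a[:,:],b])[:, :]) ; i=cv2.imread('pics/c2.png'); cv2.imwrite('pics/c2.png',cv2.resize(i,(800,300)))
E
```

```text
20.5 [0.534  0.1468 0.0034] [ 0.6 -6.1 -1.9] [-0.12  0.18  1.96  0.56  1.17 -0.46]
[[0.31, -0.01, 0.2], [-0.0, 0.02, 0.0], 100] ,
[[0.64, -0.01, 0.39], [-0.0, 0.02, 0.0], 100] ,
[[0.97, -0.01, 0.58], [-0.0, 0.02, 0.0], 100] ,
[[1.29, -0.02, 0.76], [-0.0, 0.02, 0.0], 100] ,
[[1.62, -0.02, 0.95], [-0.0, 0.02, 0.0], 100] ,
[[1.95, -0.02, 1.14], [-0.0, 0.02, 0.0], 100] ,
side
[189  77  42  33 506] [0.6045 0.2871 0.1922] 0.1806
[149  87  24  15 168] [0.5152 0.3462 0.1799] 0.1801
[233 108  79  45 444] [0.6774 0.0906 0.1806] 0.1801
[200 133  10  11  93] [0.5825 0.247  0.0788] 0.079
wrist
[ 89   0  71  19 976] [0.4967 0.1907 0.1204] 0.0787
[223   0  74  16 865] [0.53   0.1922 0.1204] 0.0787
[ 359    0   72   20 1036] [0.568  0.1952 0.1203] 0.0787
```

View pics/c2.png

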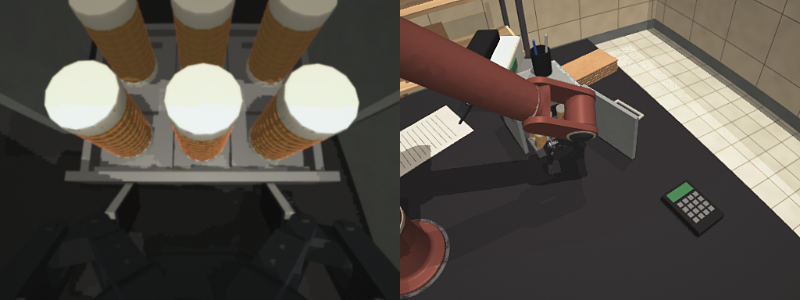

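The wrist half shows all six tubes upright and the front wall level at row 175 between the locker walls. The side half shows the door at (615,130) still open.

Emit:
jog_arm --targets '[[[0.31, 0, 0.2], [0, 0, 0], 100], [[0.64, -0.01, 0.39], [0, 0, 0], 100], [[0.97, -0.01, 0.58], [0, 0, 0], 100], [[1.29, -0.02, 0.76], [0, 0, 0], 100], [[1.62, -0.02, 0.95], [0, 0, 0], 100], [[1.95, -0.02, 1.14], [0, 0, 0], 100], [[2.08, -0.02, 1.22], [0, 0, 0], 100], [[2.08, -0.02, 1.22], [0, 0, 0], 100]]'

```text
time: 21.6
tool_pos: [0.5303, 0.2067, 0.0038]
tool_rot: [-0.188, 0.66, 0.705, 0.177]
contact_force: [0.6, -4.9, 2.0]
gripper_width: 1.001
grasp_force: 2.4
```

```bash
python3 - <<'E'
from h import *
im,d,C=look('wrist'); P=cloud(C,d); Q=P.reshape(-1,3)
w=Q[(abs(Q[:,2]-.036)<.004)&(Q[:,1]>.17)&(Q[:,1]<.24)&(Q[:,0]>.43)&(Q[:,0]<.63)]
r=cv2.minAreaRect(w[:,:2].astype(np.float32)); print(len(w),r,cv2.boxPoints(r).round(4).tolist())
E
python3 plan.py '[[0.536,0.11,0.006,93.75,30,100],[0.545,-0.02,0.15,93.75,30,100],[0.5,-0.15,0.3,93.75,30,100]]'
```

```text
7180 ((0.5292274355888367, 0.20910489559173584), (0.2001328468322754, 0.06485145539045334), 2.6782689094543457) [[0.4277999997138977, 0.23680000007152557], [0.4307999908924103, 0.1720000058412552], [0.6306999921798706, 0.18140000104904175], [0.6276999711990356, 0.24619999527931213]]
t 21.65 pos [0.5303 0.2067 0.0038] yaw 93.8 q [-0.01  0.18  1.96  0.59  1.12 -0.37] F [ 0.3 -4.9  1. ] w 1.003
[[-3.31, -0.03, -2.01], [0.01, 0.01, 0.0], 100] dist mm 97.0 deg 0.1
[[-4.96, -0.0, -9.6], [0.01, 0.01, 0.0], 100] dist mm 270.0 deg 0.1
[[-6.36, -2.13, -17.33], [0.01, 0.01, 0.0], 100] dist mm 465.0 deg 0.1
```

Emit:
jog_arm --targets '[[[-1, 0, -0.6], [0, 0, 0], 100], [[-2.2, 0, -1.3], [0, 0, 0], 100], [[-3.3, 0, -2], [0, 0, 0], 100], [[-3.9, 0, -4.2], [0, 0, 0], 100], [[-4.96, 0, -9], [0, 0, 0], 100], [[-4.96, 0, -9], [0, 0, 0], 100], [[-4.96, 0, -9], [0, 0, 0], 100], [[-4.96, 0, -9], [0, 0, 0], 100]]'

```text
time: 22.65
tool_pos: [0.5435, -0.0114, 0.1358]
tool_rot: [-0.19, 0.66, 0.705, 0.177]
contact_force: [-0.2, 0.5, -1.0]
gripper_width: 1.0
grasp_force: 0.0
```

```bash
python3 caps.py wrist scene; python3 - <<'E'
from h import *
z=np.load('last_wrist.npz'); im=z['im'];C=(z['K'],z['dist'],z['Rc'],z['c']); P=cloud(C,z['d']); b=np.load('last_scene.npz')['im']
v=P[192:,:]; 
print(proj(C,[[.5308,.191,0],[.53,.207,.036]]))
# front wall outer face: points 0.01<z<0.034, x in tray span
Q=P.reshape(-1,3); w=Q[(Q[:,2]>.01)&(Q[:,2]<.034)&(Q[:,0]>.46)&(Q[:,0]<.6)&(Q[:,1]>.17)&(Q[:,1]<.24)]
print('wall y',np.percentile(w[:,1],[5,50,95]) if len(w) else None)
for x0 in (.47,.53,.59):
    s=w[abs(w[:,0]-x0)<.01]; print(x0,np.percentile(s[:,1],[3,25,50]),.191+.0654*(x0-.5308))
save('c3',np.hstack([im,b])); i=cv2.imread('pics/c3.png'); cv2.imwrite('pics/c3.png',cv2.resize(i,(800,300)))
st=state(); print(st['time'],st['contact_force'],st['tool_pos'])
E
```

```text
wrist
[ 125    0   41   47 1195] [0.4233 0.1894 0.1108] 0.1101
[190   0  33  13 322] [0.4752 0.2292 0.0763] 0.0769
[242   0  33  14 371] [0.5302 0.2306 0.0768] 0.0777
[292   0  34  14 364] [0.5847 0.2341 0.0767] 0.0776
[133 234  38  47 566] [ 0.4996 -0.0292  0.1852] 0.1832
[341 234  37  47 596] [ 0.5912 -0.0229  0.1856] 0.1831
[ 89 305  32  25 293] [ 0.4914 -0.0451  0.1939] 0.194
[390 304  28  22 202] [ 0.5961 -0.0361  0.2011] 0.2005
scene
[266 221  56  35 422] [0.7199 0.0641 0.142 ] 0.1418
[[255.29734881  80.26231598]
 [255.48747342  49.25079405]]
wall y [0.20518259 0.21115818 0.23617087]
0.47 [0.20409367 0.20494683 0.20570729] 0.18702368
0.53 [0.20779841 0.20874253 0.20936556] 0.19094768
0.59 [0.21213827 0.2129611  0.21361036] 0.19487168
22.75 [ 0.4734781  -0.22412854  0.20174875] [ 0.54259844 -0.01045087  0.13438559]
```

View pics/c3.png

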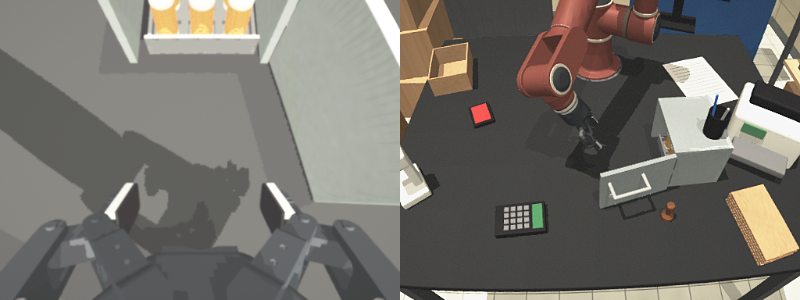

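The wrist half shows the tray's front wall at (202,45), behind the locker's front edges, with its tubes upright; it measures about 17 mm inside. The scene half shows the door wide open and the bystanders undisturbed, so I am handing in.

```bash
python3 -c "
from plant import *
print(job_done())"
```

```text
the job is handed in; nothing more can be done
None
```

The job is handed in at about 23 s. By the last camera measurements, both loose tubes stand in the front end wells, the door is open to about 1.77 rad, and the tray's front wall is about 17 mm inside the doorway with the tubes upright; the judge's result was not shown.

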